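Tare the scale and open the lye bottle's push-and-turn cap

TASK

Get ready to weigh out lye for the pretzel dip: on the portion scale press the green ON key, then the yellow UNIT key, then the blue TARE key, one at a time and letting each spring back, with the empty tub left standing on the scale. Then press the red child-proof cap of the square lye bottle straight down, keep it pressed while you turn it anticlockwise (seen from above) until it is free, and lift it off. Finish while still holding the cap in the gripper, level and still, some 5 to 10 cm straight above the bottle's mouth so that clinging beads fall back in; the bottle stays in its steel caddy, and everything else is left where it stands.

Things in the scene. Friction and masses are not known exactly. Their poses are not given: they have to be found in the camera images.
- scale: Fixed portion scale, white, 233 (x) x 230 (y) mm, steel platform top 60 mm above the table; origin on the table under its middle, z up. Console (display, keys) along its -x edge, the robot's side, sloping 12 degrees down to -x. The tub stands on the platform. Scale and caddy may stand left or right of each other; both yaw within 0.3 rad of straight ahead.
- key_on_top (a point): Middle of the top face of the green ON key (23 x 27 mm, 8 mm proud of the console, about 51 mm above the table). The three keys lie 46 mm apart along the scale's y: from the robot ON is left (scale +y), UNIT middle, TARE right. Press square to the console or straight down.
- key_unit_top (a point): The same point of the yellow UNIT key.
- key_tare_top (a point): The same point of the blue TARE key.
- key_on (a joint): Travel of the ON key, m: 0 up, 0.005 fully down. Springs back; starts to move at 1.5 N and is fully down at 5 N. Counts as pressed beyond 0.003, as released below 0.0015.
- key_unit (a joint): Travel of the UNIT key, likewise.
- key_tare (a joint): Travel of the TARE key, likewise.
- tub: Empty clear food tub, 125 (x) x 150 (y) x 65 mm, 180 g, loose on the scale's platform behind the keys, its top 125 mm above the table. Origin in the middle of its underside.
- caddy: Open steel caddy fixed to the table, 100 (x) x 203 (y) x 75 mm, two pockets side by side along its y; origin on the table under its middle, z up. The lye bottle stands snugly in the pocket at its -y side (middle 50 mm from the caddy's), which keeps it from turning; the vinegar bottle is in the other.
- lye_bottle: Square white plastic bottle with orange labels, 91 x 94.5 mm, 160 mm to the shoulder, about 1 kg, loose in the caddy's -y pocket (floor 3 mm above the table). Origin in the middle of its underside, z up. Its neck is 30 mm across; the mouth is 192 mm above the origin.
- cap: Red round bayonet cap, 54 mm across, 34 mm high, 40 g; origin on its axis at its lower edge, z up; locked, 172 mm above the bottle's origin (cap top 209 mm above the table). A 5 N spring holds it up. Pressed 4 mm or more (8.5 N; bottoms at 6.5 mm, 11 N) it turns anticlockwise seen from above; turned 0.9 to 2.2 rad it is free to lift off. Else teeth hold it. Grip its sides from above, any yaw.
- vinegar: Round green glass bottle with a white cap, 70 mm across, 175 mm high, loose in the caddy's +y pocket, 100 mm from the lye bottle. Not needed. Origin in the middle of its underside.
- spoon: Steel spoon 170 mm long lying between scale and caddy. Not needed.
- egg_tub: Clear tub of eggs, 200 x 170 x 100 mm, on the green board at the left. Not needed.
- bowl: Steel bowl 180 mm across, 85 mm high, on the right. Not needed.
- squeeze_bottle: Yellow squeeze bottle, 60 mm across, 185 mm high, on the right. Not needed.
There are look-alikes about, which are no part of the job. Several things have the shape of the cap; the one meant has the colours described above.

How it is judged:
On the way, in this order (a step that is already met when the one before it is completed fails the run):
1. the ON key is pressed, alone (value of joint key_on above 0.003 m and value of joint each of key_unit, key_tare below 0.0015 m), for 0.1 s.
2. then the UNIT key is pressed, alone (value of joint key_unit above 0.003 m and value of joint each of key_on, key_tare below 0.0015 m), for 0.1 s.
3. then the TARE key is pressed, alone (value of joint key_tare above 0.003 m and value of joint each of key_on, key_unit below 0.0015 m), for 0.1 s.
4. then the still locked cap is pressed down at least 3.5 mm (z of cap in the frame of lye_bottle below 0.1685 m and angle between the x axis of cap and the x axis of lye_bottle, either way round below 0.6 rad and value of joint key_tare below 0.0015 m), for 0.1 s.
5. and turned free (over 0.8 rad) while still on the neck (angle between the x axis of cap and the x axis of lye_bottle, either way round above 0.8 rad and z of cap in the frame of lye_bottle below 0.178 m), for 0.1 s.
At the end, for the whole second after the job is handed in: Fingers grip the cap, still, level within 15 degrees, off the bottle, its lower edge 25 to 150 mm above the mouth and within 30 mm of straight above it; bottle upright on its pocket's floor; tub on the scale within 20 mm of its start; all keys up (contact force between cap and the fingers above 1 N and contact force between cap and lye_bottle below 0.1 N and z of cap in the frame of lye_bottle between 0.217 and 0.342 m and horizontal distance between cap and lye_bottle below 0.03 m and angle between cap's own z axis and vertical below 0.26 rad and linear speed of cap below 0.03 m/s and horizontal distance between lye_bottle and caddy below 0.06 m and z of lye_bottle in the frame of caddy below 0.008 m and angle between lye_bottle's own z axis and vertical below 0.05 rad and contact force between tub and scale above 0.5 N and distance of tub from where it was at the start of the episode below 0.02 m and value of joint each of key_on, key_unit, key_tare below 0.0015 m); the arm keeps its last pose, push and grip.
It fails at once if two keys are down at once (value of joint each of key_on, key_unit above 0.003 m or value of joint each of key_unit, key_tare above 0.003 m or value of joint each of key_on, key_tare above 0.003 m).
It fails at once if the lye bottle is lifted more than 20 mm or tipped (z of lye_bottle in the frame of caddy above 0.023 m or angle between lye_bottle's own z axis and vertical above 0.25 rad).
It fails at once if the tub is shoved more than 30 mm (distance of tub from where it was at the start of the episode above 0.03 m).
It fails at once if another thing is pushed more than 30 mm or the vinegar is tipped (distance of any of vinegar, spoon, egg_tub, bowl, squeeze_bottle from where it was at the start of the episode above 0.03 m or angle between vinegar's own z axis and vertical above 0.3 rad).
It also fails if it takes over 64 s, if anything falls off the work surface, if the arm or the gripper's body presses on something with over 40 N, if the wrist force passes 120 N, or if a joint passes its speed limit or range.

ROBOT

A 6-joint arm with a two-finger parallel gripper is mounted at the origin on the work surface. World frame = base frame: x ahead of the robot, y to its left, z up, the work surface at z = 0. Lengths are in m, angles in rad, forces in N, time in s.
With the tool pointing down it reaches from about 0.375 to 0.9 m from the base axis. Payload 3.1 kg.
Tool frame: the origin (TCP) lies at the very end of the fingers, on their centre line; the grasp point (between the pads) lies 19 mm behind it; x points along the fingers, z is the direction in which the jaws open and shut, and the axes are right-handed (so a half turn about x gives the same grasp; the last joint's range is limited). The gripper opens to 85 mm and grips with 20 to 120 N. Pads are 22 mm wide; open, the fingers measure 114 mm over their backs; the gripper's body (76 mm by 85 mm) begins 54 mm behind the grasp point. The pads swing forward as they close: fully open they stand 13 mm farther back than shut.
Start: joints at [1.123, 0.527, 1.433, -0, 1.181, -0.178], TCP at [0.166, 0.603, 0.231] pointing down, gripper open.
Joint ranges: [-3.08, 3.08], [-0.75, 2.2], [0.22, 2.44], [-1.43, 4.57], [0, 2.65], [-2.85, 2.85]. Speed limits (rad/s): [2.79, 2.79, 3.14, 3.14, 3.14, 3.14].

INTERFACE

Orientations are given as a unit quaternion [x, y, z, w].
In Python, from station import manip, viewer, job gives the robot as it stands.
- The arm moves only by the tool move_arm, never from a script. Its argument "deltas" is one flat list of numbers, 7 for each row, row after row: the finger opening in mm, from 0 to 85.4, then the shift along the tool's x, y, z in mm, then the turn, a rotation vector about the tool's x, y, z in degrees. In form: [jaw, tx, ty, tz, rx, ry, rz, jaw, tx, ty, tz, rx, ry, rz, ...]. A call has 1 to 10 rows; each row shifts and turns the commanded pose from where the row before left it, along the tool's axes as they then stand; what a row does not reach is not made up. A row lasts 1/10 s, in which the tool goes at most 50 mm and 8.59 degrees, less where a joint would pass 70% of its speed; a pose out of reach is approached as far as the arm can. A call is refused whole if a number of a shift passes 50 or a number of a turn 8.59, either way. A call with a gripper value outside its range is refused whole. The fingers move at their own pace and stop on an object; "force" is the grip in N (left out, the last holds). Time passes only in rows, so rows that do not move let the fingers close. It gives the time, the measured TCP pose, the force and the opening at its end, in the units of the state.
- manip.sense(): the state, without advancing time (a new reading comes with each control period).
- viewer.snapshot(name): name is "side" or "top" or "wrist"; returns a dict with "image" (400x640x3 uint8, red, green, blue), "depth" (400x640 float32, m along the optical axis (not along the pixel's ray), 0 where there is no reading), "fovy" (degrees; the focal length in pixels is half the picture's height over the tangent of half this angle, whatever the lens; pixels are square), "cx", "cy" (the principal point, pixels), "k1" (the pictures are not rectified: a ray, as slopes to the right and down, at radius r is drawn at 1 + k1 r^2 times it, then the intrinsics apply), "R" (3x3) and "t" (3): a world point X has camera coordinates R X + t. Camera axes: x right, y down, z forward; pixel columns grow to the right and rows downward; lengths in m; the calibration is good to about 2 mm. A picture is of the moment at which its call begins.
- job.sign_off(): hands the job in, once; it reports no verdict.
The state is a dict: "t": time; "q": joint angles; "qd": joint speeds; "tau": joint torques, N m; "tcp_pos": TCP position; "tool_rot": TCP orientation; "force": force on the tool from outside, world axes, zero at the start; "ft_torque": the same for the moment, N m; "finger_gap": opening from 0.0 (shut) to 1.0 (fully open).
Only numpy, scipy, OpenCV 4.12 (cv2) and the standard library are available. Lean on these libraries where they do the work, as an engineer would, in place of code of your own. Each camera call takes 0.05 s, during which the arm holds its last target.

## Working session

There is one attempt and no reset: what is moved stays moved. The work goes in short steps, Python scripts to look and compute and a tool call to move; the robot and the scene stay as the last step left them, time stands still between calls to the robot, and variables do not carry over. Pictures are saved under pics/ and viewed, and the job is handed in when it is done.

Besides the shell and the picture viewer there is one more tool, called after "Request:" as name(argument=value, ...) on one line, values as JSON. move_arm: Moves the arm, as the interface text tells. Its arguments: {"type":"object","properties":{"deltas":{"type":"array"},"force":{"type":"number"}},"required":["deltas"]}

```bash
mkdir -p pics; ls
python3 - <<'E'
from station import manip, viewer, job
import cv2, numpy as np, pickle
print(manip.sense())
for n in ["top","side","wrist"]:
    s=viewer.snapshot(n); pickle.dump(s,open(f"{n}0.pkl","wb"))
    cv2.imwrite(f"pics/{n}0.png",s["image"][:,:,::-1])
    print(n,s["fovy"],s["cx"],s["cy"],s["k1"],s["R"].round(3).tolist(),s["t"])
E
```

```text
pics
{'t': 0.0, 'q': array([ 1.12350335e+00,  5.28468125e-01,  1.43390812e+00,  2.87898546e-05,
        1.18142781e+00, -1.78497282e-01]), 'qd': array([ 2.62072979e-04, -5.99711910e-05, -7.24048865e-04,  5.73623329e-04,
        7.11359241e-04,  1.55150534e-03]), 'tau': array([ 6.36313598e-04, -4.42352736e+01, -1.78027421e+01, -2.09238783e-04,
        8.36088555e-03,  2.29800882e-06]), 'tcp_pos': array([0.16562467, 0.60190227, 0.23033059]), 'tool_rot': array([-0.4288384 ,  0.56319038,  0.4281435 ,  0.56178944]), 'force': array([-0.65146338, -0.89906765,  0.47780121]), 'ft_torque': array([ 0.02064723,  0.02165559, -0.02465013]), 'finger_gap': 1.0005743555733384}
top 55.21189131124378 316.1383343371204 193.58882906730972 -0.008001280389181251 [[0.002, -1.0, 0.021], [-0.997, -0.004, -0.076], [0.076, -0.021, -0.997]] [-0.02873596  0.56056102  1.49194262]
side 56.86097890678737 315.9576920378723 195.9737703120859 -0.023947678637956677 [[0.984, -0.181, -0.007], [-0.101, -0.513, -0.852], [0.15, 0.839, -0.523]] [-0.55163869  0.16002794  1.17540945]
wrist 67.83494271452948 318.25158145791676 200.76961434579493 -0.04748609808009961 [[0.266, 0.964, -0.003], [0.93, -0.256, 0.262], [0.252, -0.073, -0.965]] [-0.62347795 -0.03426968  0.37943687]
```

View pics/top0.png

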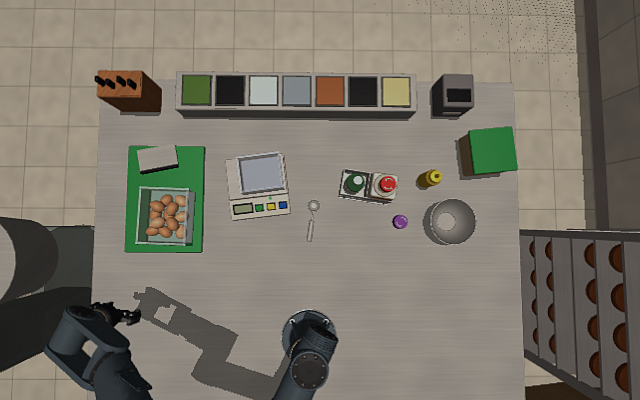

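View pics/side0.png

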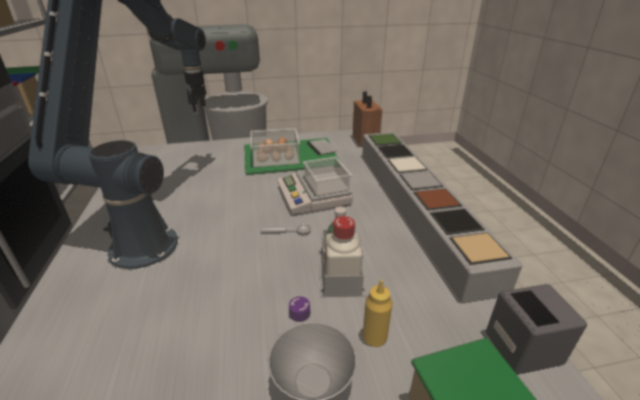

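The top view shows the scale on the left with its keys near (259,208), (270,207) and (283,205). The caddy is to the right, with the red cap at (386,184), the vinegar at (355,182), and a purple look-alike at (400,222).

```bash
cat > h.py <<'E'
import numpy as np, cv2, pickle
from scipy.spatial.transform import Rotation as Ro
def K(s):
    f=s["image"].shape[0]/2/np.tan(np.radians(s["fovy"])/2); return np.array([[f,0,s["cx"]],[0,f,s["cy"]],[0,0,1]])
def ray(s,uv):
    p=cv2.undistortPoints(np.array(uv,float).reshape(-1,1,2),K(s),np.array([s["k1"],0,0,0]))[:,0]
    d=np.c_[p,np.ones(len(p))]@s["R"]; c=-s["R"].T@s["t"]; return c,d
def atz(s,uv,z):
    c,d=ray(s,uv); return c+d*((z-c[2])/d[:,2])[:,None]
def atdepth(s,uv):
    c,d=ray(s,uv); return np.array([c+dd*s["depth"][int(round(v)),int(round(u))] for dd,(u,v) in zip(d,uv)])
def mask(s,hlo,hhi,smin=100,vmin=40):
    h=cv2.cvtColor(s["image"],cv2.COLOR_RGB2HSV); m=(h[...,1]>=smin)&(h[...,2]>=vmin)
    return m&((h[...,0]>=hlo)&(h[...,0]<=hhi) if hlo<hhi else ((h[...,0]>=hlo)|(h[...,0]<=hhi)))
def blobs(m,amin=8):
    n,l,st,c=cv2.connectedComponentsWithStats(m.astype(np.uint8)); return [(c[i].round(1).tolist(),int(st[i,4])) for i in range(1,n) if st[i,4]>=amin]
E
python3 - <<'E'
from h import *
s=pickle.load(open("top0.pkl","rb"))
for nm,a,b,sm in [("g",45,80,100),("y",20,33,100),("b",100,125,120),("r",170,8,150)]:
    bl=blobs(mask(s,a,b,sm)); print(nm)
    for c,n in bl:
        if 150<c[1]<240 and 220<c[0]<460: print(c,n,atdepth(s,[c]).round(3),atz(s,[c],.051 if nm!="r" else .209).round(3))
im=s["image"][140:240,215:415,::-1]
cv2.imwrite("pics/top0c.png",cv2.resize(im,None,fx=4,fy=4,interpolation=cv2.INTER_CUBIC))
E
```

```text
g
[353.7, 182.8] 163 [[ 0.591 -0.161  0.15 ]] [[ 0.601 -0.173  0.051]]
[258.8, 207.5] 42 [[0.503 0.194 0.058]] [[0.504 0.195 0.051]]
y
[429.2, 178.3] 329 [[ 0.61  -0.442  0.137]] [[ 0.62  -0.47   0.051]]
[270.4, 206.3] 43 [[0.509 0.15  0.049]] [[0.509 0.15  0.051]]
b
[282.4, 204.6] 41 [[0.515 0.103 0.058]] [[0.515 0.104 0.051]]
r
[387.3, 183.7] 160 [[ 0.582 -0.273  0.203]] [[ 0.582 -0.271  0.209]]
```

View pics/top0c.png

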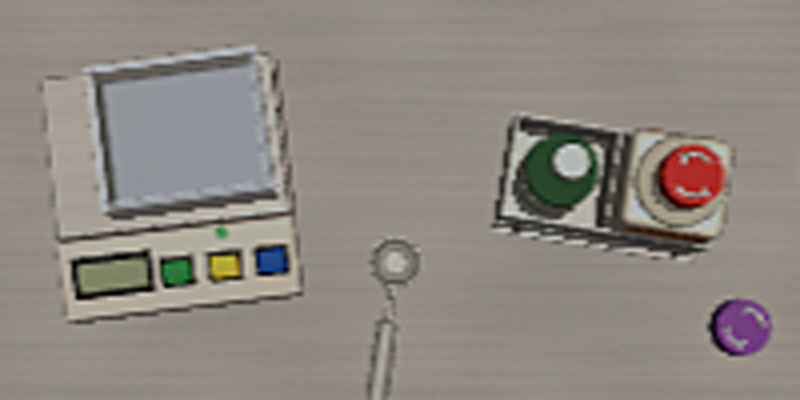

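```bash
cat >> h.py <<'E'
def plan(tgt,yawz=None,st=None,info=True):
    """single-shot delta in current tool axes: shift mm; turn rotvec deg to tool-down with jaw axis at angle yawz (mod pi)"""
    from station import manip
    st=st or manip.sense(); R=Ro.from_quat(st["tool_rot"]).as_matrix()
    out=(R.T@(np.array(tgt)-st["tcp_pos"])*1000).round(1)
    best=None
    if yawz is not None:
        for y in (yawz,yawz+np.pi):
            z=np.array([np.cos(y),np.sin(y),0]); x=np.array([0,0,-1.]); T=np.c_[x,np.cross(z,x),z]
            rv=np.degrees(Ro.from_matrix(R.T@T).as_rotvec())
            if best is None or np.linalg.norm(rv)<np.linalg.norm(best): best=rv
    return out,best
E
python3 - <<'E'
from h import *
from station import manip
s=manip.sense(); R=Ro.from_quat(s["tool_rot"]).as_matrix(); print(R.round(3))
print("jaw yaw",np.arctan2(R[1,2],R[0,2]))
for z in (.12,.12+np.pi/2): print(plan([.504,.195,.12],z))
E
```

```text
[[-0.001 -0.964  0.266]
 [-0.002  0.266  0.964]
 [-1.     0.    -0.002]]
jaw yaw 1.3019778802501034
(array([ 110.9, -434.3, -302.4]), array([ 6.77223122e+01, -9.40279636e-02,  3.97424144e-02]))
(array([ 110.9, -434.3, -302.4]), array([-22.27766579,  -0.08974334,  -0.03641887]))
```

View pics/wrist0.png

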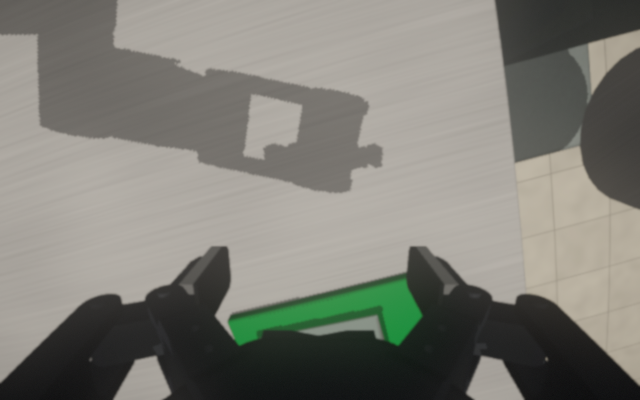

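Run:
```python
from h import *
from station import manip
s=pickle.load(open("wrist0.pkl","rb")); st=manip.sense(); R=Ro.from_quat(st["tool_rot"]).as_matrix()
c=-s["R"].T@s["t"]; print("cam in tool",R.T@(c-st["tcp_pos"])); print("axes in tool",(s["R"]@R).round(3))
print(atz(s,[[318,200],[318,300],[318,100]],0.05))
print(plan([.57,.16,.23],1.69))
```

```text
cam in tool [-1.42422908e-01  6.58812681e-02  1.25936331e-04]
axes in tool [[ 0.002 -0.001  1.   ]
 [-0.263 -0.965 -0.   ]
 [ 0.965 -0.263 -0.002]]
[[0.18576389 0.59539863 0.05      ]
 [0.31002511 0.56102306 0.05      ]
 [0.08238854 0.62399341 0.05      ]]
(array([   0.9, -507.2, -318.8]), array([-22.23203964,  -0.08975552,  -0.0363822 ]))
```

Request:
move_arm(deltas=[0,0,0,0,-7.4,0,0,0,0,0,0,-7.4,0,0,0,0,0,0,-7.4,0,0,0,0,-24,-41,0,0,0,0,0,-24,-41,0,0,0,0,0,-24,-41,0,0,0,0,0,-24,-41,0,0,0,0,0,-24,-41,0,0,0,0,0,-24,-41,0,0,0,0,0,-24,-41,0,0,0])

```text
t: 1.15
tcp_pos: [0.3674, 0.3358, 0.2312]
tool_rot: [-0.529, 0.469, 0.529, 0.469]
force: [1.2, 0.1, 0.4]
finger_gap: -0.003
```

Request:
move_arm(deltas=[0,5,-24,-41,0,0,0,0,5,-24,-41,0,0,0,0,5,-24,-41,0,0,0,0,5,-24,-41,0,0,0,0,0,-24,-41,0,0,0,0,0,0,0,0,0,0,0,0,0,0,0,0,0])

```text
t: 1.85
tcp_pos: [0.5103, 0.1471, 0.2109]
tool_rot: [-0.528, 0.47, 0.528, 0.47]
force: [-0.4, -0.8, -0.8]
finger_gap: 0.0
```

Run:
```python
from h import *
from station import manip,viewer
st=manip.sense();print(st["t"],st["tcp_pos"],st["finger_gap"],st["force"]);
s=viewer.snapshot("wrist"); pickle.dump(s,open("w1.pkl","wb")); cv2.imwrite("pics/w1.png",s["image"][:,:,::-1])
for nm,a,b,sm in [("g",45,80,100),("y",20,33,100),("b",100,125,120)]:
    for c,n in blobs(mask(s,a,b,sm),300): print(nm,c,n,atdepth(s,[c]).round(4),atz(s,[c],.051).round(4))
```

```text
1.85 [0.51031272 0.14713414 0.21089067] 0.00026911288769481333 [-0.38483986 -0.75481804 -0.82853185]
g [567.2, 223.4] 14796 [[0.527  0.4524 0.0249]] [[0.5205 0.4275 0.051 ]]
g [363.7, 183.1] 357 [[0.5019 0.1931 0.0519]] [[0.5021 0.1933 0.051 ]]
y [320.0, 183.9] 604 [[0.5081 0.1483 0.0512]] [[0.5082 0.1483 0.051 ]]
```

View pics/w1.png

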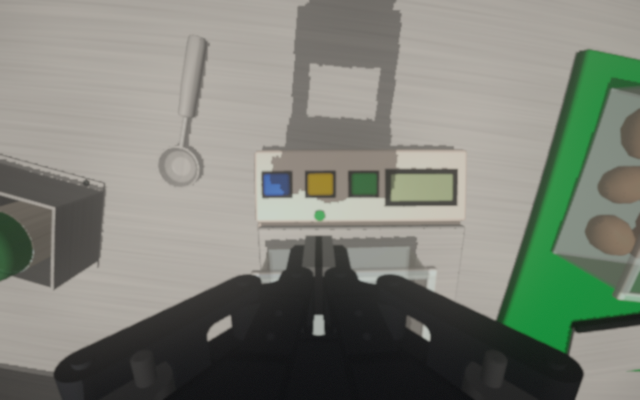

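Request:
move_arm(deltas=[0,30,2.5,23.3,0,0,0,0,40,0,23.3,0,0,0,0,40,0,0,0,0,0,0,30,0,0,0,0,0,0,10,0,0,0,0,0,0,0,0,0,0,0,0])

```text
t: 2.5
tcp_pos: [0.5003, 0.1951, 0.0603]
tool_rot: [-0.528, 0.47, 0.53, 0.468]
force: [-0.5, -1.6, 0.4]
finger_gap: 0.002
```

Run:
```python
from h import *
from station import manip,viewer
st=manip.sense();print(st["t"],st["tcp_pos"],st["finger_gap"],st["force"]);
s=viewer.snapshot("wrist"); cv2.imwrite("pics/w2.png",s["image"][:,:,::-1])
```

```text
2.5 [0.50026141 0.19505225 0.06029554] 0.0021686234406894877 [-0.47349092 -1.56640348  0.41676422]
```

View pics/w2.png

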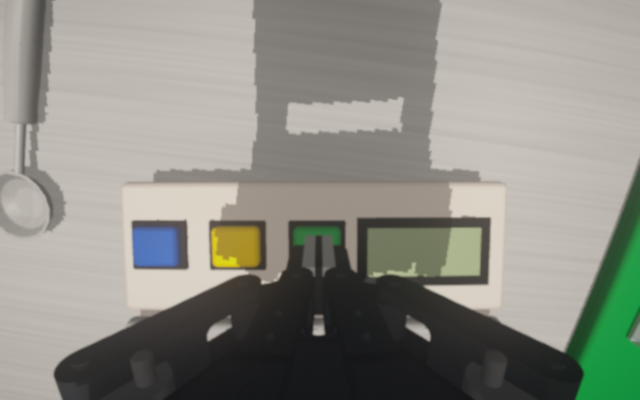

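Closed fingertips stand over the green key near (318,240), so I'm pressing it.

Request:
move_arm(deltas=[0,5,0,0,0,0,0,0,3,0,0,0,0,0,0,2,0,0,0,0,0,0,0,0,0,0,0,0])

```text
t: 2.95
tcp_pos: [0.5032, 0.1942, 0.052]
tool_rot: [0.529, -0.469, -0.528, -0.47]
force: [0.6, -0.5, 3.0]
finger_gap: -0.005
```

Request:
move_arm(deltas=[0,2,0,0,0,0,0,0,1,0,0,0,0,0,0,0,0,0,0,0,0])

```text
t: 3.25
tcp_pos: [0.5038, 0.1943, 0.0489]
tool_rot: [0.529, -0.469, -0.528, -0.47]
force: [1.5, 1.7, 5.6]
finger_gap: -0.001
```

Request:
move_arm(deltas=[0,1.5,0,0,0,0,0,0,0.5,0,0,0,0,0,0,0,0,0,0,0,0])

```text
t: 3.55
tcp_pos: [0.504, 0.1943, 0.0479]
tool_rot: [0.53, -0.468, -0.528, -0.471]
force: [0.5, 0.8, 12.4]
finger_gap: 0.004
```

Request:
move_arm(deltas=[0,-8,0,0,0,0,0,0,-8,0,0,0,0,0,0,0,0,-23,0,0,0,0,0,0,-23,0,0,0,0,0,0,0,0,0,0,0,5,0,0,0,0,0])

```text
t: 4.15
tcp_pos: [0.5071, 0.1482, 0.0573]
tool_rot: [-0.528, 0.47, 0.529, 0.47]
force: [-0.1, 0.4, 0.1]
finger_gap: -0.002
```

Run:
```python
from h import *
from station import manip,viewer
st=manip.sense();print(st["t"],st["tcp_pos"],st["finger_gap"],st["force"]);
s=viewer.snapshot("wrist"); cv2.imwrite("pics/w3.png",s["image"][:,:,::-1])
```

```text
4.15 [0.50713612 0.14815352 0.05731683] -0.0024696908056285245 [-0.10773429  0.40140493  0.10365727]
```

View pics/w3.png

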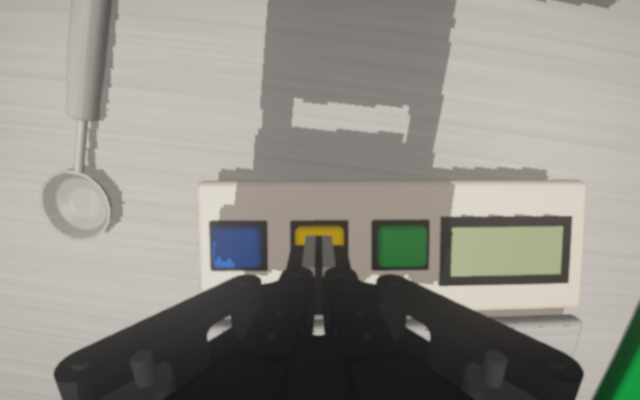

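The fingertips are now over the yellow key at (320,240), and green is back up.

Request:
move_arm(deltas=[0,4,0,0,0,0,0,0,3,0,0,0,0,0,0,2,0,0,0,0,0,0,1.5,0,0,0,0,0,0,0,0,0,0,0,0,0,0,0,0,0,0,0])

```text
t: 4.8
tcp_pos: [0.5081, 0.1491, 0.0478]
tool_rot: [0.529, -0.469, -0.529, -0.47]
force: [-1.6, 1.6, 10.5]
finger_gap: 0.004
```

Request:
move_arm(deltas=[0,0.5,0,0,0,0,0,0,0,0,0,0,0,0,0,-8,0,0,0,0,0,0,-8,0,0,0,0,0,0,0,0,-23,0,0,0,0,0,0,-23,0,0,0,0,0,0,0,0,0,0,0,5,0,0,0,0,0])

```text
t: 5.6
tcp_pos: [0.5134, 0.1026, 0.0576]
tool_rot: [0.529, -0.47, -0.528, -0.47]
force: [-0.5, 1.0, -0.6]
finger_gap: 0.001
```

Run:
```python
from h import *
from station import manip,viewer
st=manip.sense();print(st["t"],st["tcp_pos"],st["finger_gap"],st["force"]);
s=viewer.snapshot("wrist"); cv2.imwrite("pics/w4.png",s["image"][:,:,::-1])
```

```text
5.6 [0.51337177 0.10258314 0.05759959] 0.0007266504515072038 [-0.52837143  0.97934178 -0.60968296]
```

View pics/w4.png

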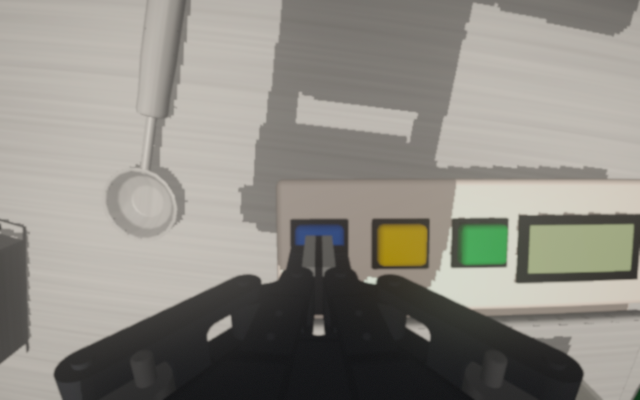

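The tips are over the blue key at (320,240).

Request:
move_arm(deltas=[0,4,0,0,0,0,0,0,3,0,0,0,0,0,0,2,0,0,0,0,0,0,2,0,0,0,0,0,0,0,0,0,0,0,0,0,0,0,0,0,0,0])

```text
t: 6.25
tcp_pos: [0.5138, 0.1034, 0.0477]
tool_rot: [0.529, -0.469, -0.528, -0.47]
force: [-0.1, 2.3, 12.0]
finger_gap: -0.001
```

Run:
```python
from h import *
from station import viewer
s=viewer.snapshot("wrist"); cv2.imwrite("pics/w5.png",s["image"][:,:,::-1])
print(plan([.53,-.271,.33]))
```

```text
(array([-282.5,   27.6, -373.6]), None)
```

Request:
move_arm(deltas=[0,-30,0,0,0,0,0,0,-45,0,0,0,0,0,0,-50,0,0,0,0,0,0,-50,0,0,0,0,0,0,-50,0,0,0,0,0,0,-40,0,-20,0,0,0,85,-19,0,-45,0,0,0,85,0,0,-45,0,0,0,85,0,0,-45,0,0,0,85,0,0,-45,0,0,0])

```text
t: 7.3
tcp_pos: [0.5362, -0.097, 0.3301]
tool_rot: [-0.529, 0.469, 0.529, 0.469]
force: [0.7, -0.2, -0.2]
finger_gap: 0.677
```

Request:
move_arm(deltas=[85,0,0,-45,0,0,0,85,0,0,-45,0,0,0,85,0,0,-45,0,0,0,85,0,0,-42,0,0,0,85,0,0,0,0,0,0,85,0,0,0,0,0,0])

```text
t: 7.9
tcp_pos: [0.557, -0.2719, 0.329]
tool_rot: [-0.527, 0.47, 0.529, 0.47]
force: [0.4, 0.0, 0.9]
finger_gap: 0.991
```

Run:
```python
from h import *
from station import manip,viewer
st=manip.sense();print(st["t"],st["q"],st["tcp_pos"],st["finger_gap"],st["force"]);
s=viewer.snapshot("wrist"); pickle.dump(s,open("w6.pkl","wb")); cv2.imwrite("pics/w6.png",s["image"][:,:,::-1])
m=mask(s,170,8,150)
for c,n in blobs(m,300): print(c,n,atdepth(s,[c]).round(4),atz(s,[c],.209).round(4))
t=pickle.load(open("top0.pkl","rb"))
```

```text
7.9 [-6.34392941e-01  4.31398387e-01  1.32000583e+00  3.47751397e-04
  1.39321808e+00 -2.32216890e+00] [ 0.55700219 -0.27193783  0.32902568] 0.9913671312164835 [0.38145055 0.04420043 0.90238659]
[312.0, 219.7] 1869 [[ 0.581  -0.2751  0.2091]] [[ 0.5811 -0.2751  0.209 ]]
```

View pics/w6.png

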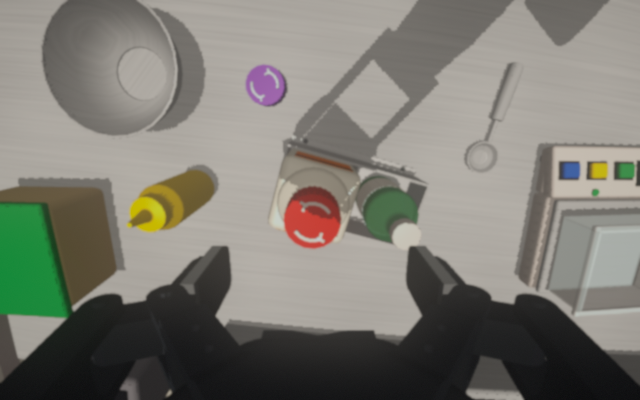

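Run:
```python
from h import *
for f in ("w6","top0"):
    s=pickle.load(open(f+".pkl","rb"))
    m=mask(s,170,8,90); n,l,st,cc=cv2.connectedComponentsWithStats(m.astype(np.uint8))
    u0=(312,220) if f=="w6" else (387,184)
    m=(l==l[u0[1],u0[0]]); m=cv2.morphologyEx(m.astype(np.uint8),cv2.MORPH_CLOSE,np.ones((7,7)))
    v,u=np.nonzero(m); P=atdepth(s,np.c_[u,v]); T=P[P[:,2]>.2045]
    (x,y),r=cv2.minEnclosingCircle((T[:,:2]*1000).astype(np.float32)); print(f,len(P),len(T),T.mean(0),x,y,r,np.percentile(P[:,2],[1,50,99]))
```

```text
w6 2774 2490 [ 0.58132353 -0.27501014  0.21009916] 550.7547607421875 -275.47637939453125 59.00107192993164 [0.18277742 0.20885895 0.21076875]
top0 218 184 [ 0.58086684 -0.26984194  0.23147478] 519.956298828125 -145.9828643798828 168.36346435546875 [0.16672438 0.20933874 1.30728956]
```

Request:
move_arm(deltas=[85,0,0,0,8.5,0,0,85,0,0,0,8.5,0,0,85,0,0,0,8.5,0,0,85,0,0,0,8.5,0,0,85,0,0,0,8.5,0,0,85,0,0,0,8.5,0,0,85,0,0,0,8.5,0,0,85,0,0,0,8.5,0,0,85,0,0,0,8.5,0,0,85,0,0,0,8.5,0,0])

```text
t: 8.95
tcp_pos: [0.5575, -0.2691, 0.3304]
tool_rot: [-0.071, 0.704, 0.072, 0.703]
force: [-0.8, 0.3, -1.1]
finger_gap: 0.997
```

Run:
```python
from h import *
from station import manip,viewer
s=viewer.snapshot("wrist"); pickle.dump(s,open("w7.pkl","wb")); cv2.imwrite("pics/w7.png",s["image"][:,:,::-1])
st=manip.sense();print(st["t"],st["q"],st["tcp_pos"],st["finger_gap"],st["force"]);
m=mask(s,170,8,90)
for c,n in blobs(m,300): print(c,n,atdepth(s,[c]).round(4))
m=cv2.morphologyEx(m.astype(np.uint8),cv2.MORPH_CLOSE,np.ones((7,7)))
v,u=np.nonzero(m); P=atdepth(s,np.c_[u,v]); T=P[(P[:,2]>.2045)&(P[:,2]<.215)]
print(cv2.minEnclosingCircle((T[:,:2]*1000).astype(np.float32)),T.mean(0),np.percentile(T[:,:2],[1,99],axis=0))
print(plan([.581,-.273,.25],.2))
```

```text
9.0 [-6.30164552e-01  4.28374319e-01  1.32136201e+00  3.04324406e-04
  1.39294879e+00 -8.28861618e-01] [ 0.5575437  -0.26915582  0.33037433] 0.9958590470837982 [-0.00984534  0.33227545 -1.03180704]
[342.7, 202.4] 2483 [[ 0.5813 -0.2717  0.2092]]
((582.9252319335938, -274.6961364746094), 27.067495346069336) [ 0.58276404 -0.27381293  0.20902145] [[ 0.55791422 -0.2995101 ]
 [ 0.60782427 -0.2490091 ]]
(array([80.4, -8.5, 22.3]), array([-0.07774667, -0.02960816, -0.05775596]))
```

View pics/w7.png

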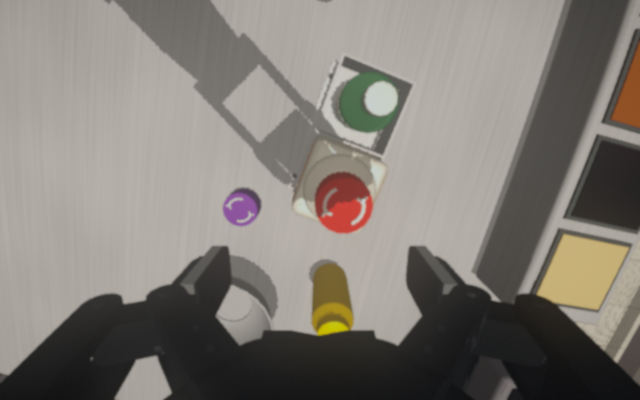

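Request:
move_arm(deltas=[85,20,-5,11.5,0,0,0,85,40,-4.8,11.5,0,0,0,85,30,0,0,0,0,0,85,30,0,0,0,0,0,85,0,0,0,0,0,0,85,0,0,0,0,0,0])

```text
t: 9.6
tcp_pos: [0.5823, -0.2753, 0.2106]
tool_rot: [-0.073, 0.703, 0.074, 0.703]
force: [1.2, 1.4, -0.2]
finger_gap: 0.991
```

Run:
```python
from h import *
from station import manip,viewer
s=viewer.snapshot("wrist"); cv2.imwrite("pics/w8.png",s["image"][:,:,::-1])
st=manip.sense();print(st["t"],st["tcp_pos"],st["force"]); print(plan([.5825,-.2743,.175],.2))
```

```text
9.65 [ 0.58309794 -0.2761222   0.2119012 ] [-0.44084136  0.32701539 -0.26908534]
(array([36.9,  2. , -0.3]), array([0.46323348, 0.090022  , 0.08991464]))
```

View pics/w8.png

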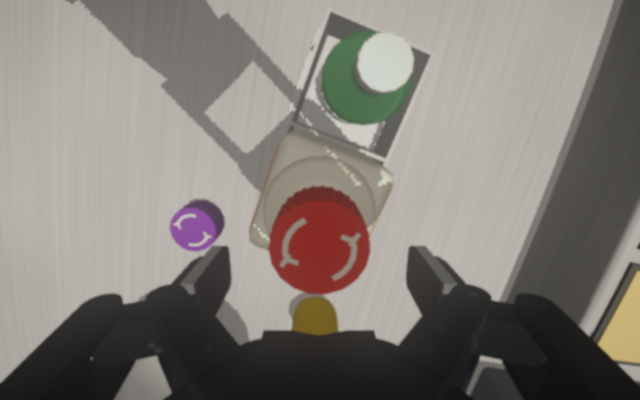

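The cap at (320,240) is centred between the pads.

Request:
move_arm(deltas=[85,18,1,0,0,0,0,85,18,0,0,0,0,0,60,0,0,0,0,0,0,50,0,0,0,0,0,0,45,0,0,0,0,0,0,40,0,0,0,0,0,0,40,0,0,0,0,0,0,40,0,0,0,0,0,0], force=70)

```text
t: 10.45
tcp_pos: [0.583, -0.2761, 0.1758]
tool_rot: [-0.073, 0.702, 0.072, 0.704]
force: [0.5, -0.1, 5.6]
finger_gap: 0.616
```

Run:
```python
from h import *
from station import manip,viewer
s=viewer.snapshot("wrist"); cv2.imwrite("pics/w9.png",s["image"][:,:,::-1])
st=manip.sense();print(st["t"],st["tcp_pos"],st["force"],st["finger_gap"]*85.4)
```

```text
10.5 [ 0.58296504 -0.27610601  0.17564073] [-0.79317077  0.22119955  4.99046657] 52.73200286576169
```

View pics/w9.png

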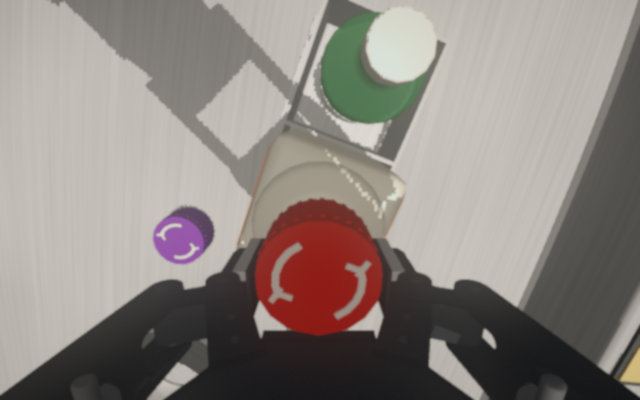

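The cap is gripped at a gap of about 53 mm. Pressing down next.

Request:
move_arm(deltas=[40,2,0,0,0,0,0,40,2,0,0,0,0,0,40,1,0,0,0,0,0,40,0,0,0,0,0,0])

```text
t: 10.9
tcp_pos: [0.583, -0.2761, 0.1712]
tool_rot: [-0.073, 0.702, 0.072, 0.704]
force: [-1.4, 0.6, 8.9]
finger_gap: 0.62
```

Request:
move_arm(deltas=[40,1.5,0,0,0,0,0,40,1,0,0,0,0,0,40,0,0,0,0,0,0,40,0,0,0,0,0,0])

```text
t: 11.3
tcp_pos: [0.5831, -0.2762, 0.1704]
tool_rot: [-0.074, 0.702, 0.072, 0.704]
force: [-3.2, 1.9, 15.4]
finger_gap: 0.621
```

Request:
move_arm(deltas=[40,0,0,0,-4,0,0,40,0,0,0,-6,0,0,40,0,0,0,-6,0,0,40,0,0,0,0,0,0])

```text
t: 11.7
tcp_pos: [0.5839, -0.2766, 0.1703]
tool_rot: [-0.172, 0.685, 0.169, 0.688]
force: [-1.1, 2.1, 13.4]
finger_gap: 0.618
```

Run:
```python
from h import *
from station import manip,viewer
s=viewer.snapshot("wrist"); cv2.imwrite("pics/w10.png",s["image"][:,:,::-1])
st=manip.sense();print(st["t"],st["tcp_pos"],st["force"],st["ft_torque"],st["finger_gap"]*85.4); R=Ro.from_quat(st["tool_rot"]).as_matrix(); print(np.arctan2(R[1,2],R[0,2]))
m=mask(s,170,8,90)
v,u=np.nonzero(m); P=atdepth(s,np.c_[u,v]); print(np.median(P[P[:,2]>.198],0))
```

```text
11.75 [ 0.5839732  -0.27659762  0.17038802] [-0.42182958  1.59227902 14.20611024] [0.2451486  0.2358547  0.06379443] 52.96610956214345
0.4858495280068956
[ 0.58216808 -0.27241135  0.20246338]
```

View pics/w10.png

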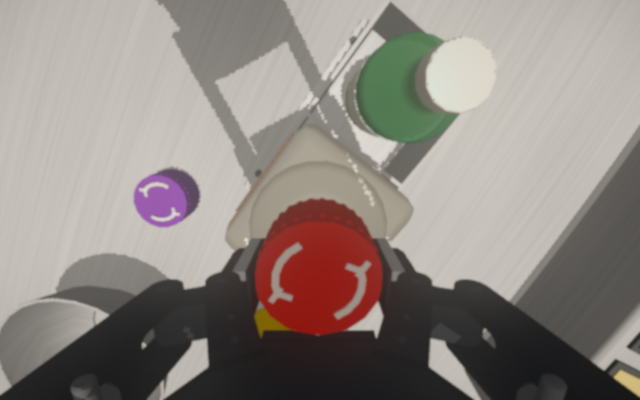

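The cap's white marks stayed fixed in the gripper while the bottle turned in view. The top reads z = 0.2025, so it is fully pressed and turning; I'll keep going.

Request:
move_arm(deltas=[40,0,0,0,-7,0,0,40,0,0,0,-7,0,0,40,0,0,0,-7,0,0,40,0,0,0,-7,0,0,40,0,0,0,-7,0,0,40,0,0,0,-7,0,0,40,0,0,0,-7,0,0,40,0,0,0,-7,0,0,40,0,0,0,0,0,0,40,0,0,0,0,0,0])

```text
t: 12.75
tcp_pos: [0.585, -0.2765, 0.1704]
tool_rot: [-0.475, 0.525, 0.47, 0.527]
force: [1.4, 1.5, 13.2]
finger_gap: 0.622
```

Run:
```python
from h import *
from station import manip,viewer
s=viewer.snapshot("wrist"); cv2.imwrite("pics/w11.png",s["image"][:,:,::-1])
st=manip.sense();print(st["t"],st["tcp_pos"],st["force"],st["ft_torque"],st["finger_gap"]*85.4,st["q"][5]); R=Ro.from_quat(st["tool_rot"]).as_matrix(); print(np.arctan2(R[1,2],R[0,2]))
```

```text
12.8 [ 0.5849886  -0.27652687  0.17039468] [ 0.90938074  2.39408075 12.91630245] [ 0.39296562 -0.15291994  0.1052013 ] 52.43652834081374 -2.078297909725392
1.4627079382373362
```

View pics/w11.png

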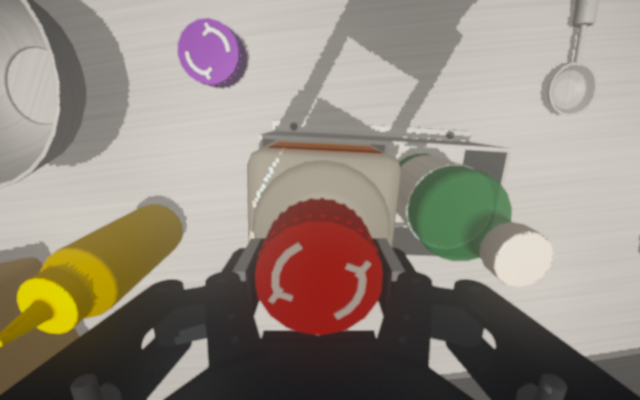

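Request:
move_arm(deltas=[40,-5,0,0,0,0,0,40,-8,0,0,0,0,0,40,-10,0,0,0,0,0,40,0,0,0,0,0,0])

```text
t: 13.2
tcp_pos: [0.5826, -0.2753, 0.1908]
tool_rot: [-0.473, 0.526, 0.472, 0.527]
force: [2.6, 1.8, 1.2]
finger_gap: 0.616
```

Run:
```python
from h import *
from station import manip,viewer
st=manip.sense();print(st["t"],st["tcp_pos"],st["force"],st["finger_gap"]*85.4)
s=viewer.snapshot("side"); cv2.imwrite("pics/s12.png",cv2.resize(s["image"][150:320,260:430,::-1],None,fx=3,fy=3))
```

```text
13.2 [ 0.58257841 -0.27529969  0.19080901] [2.62280825 1.80897844 1.22779294] 52.60452360695419
```

View pics/s12.png

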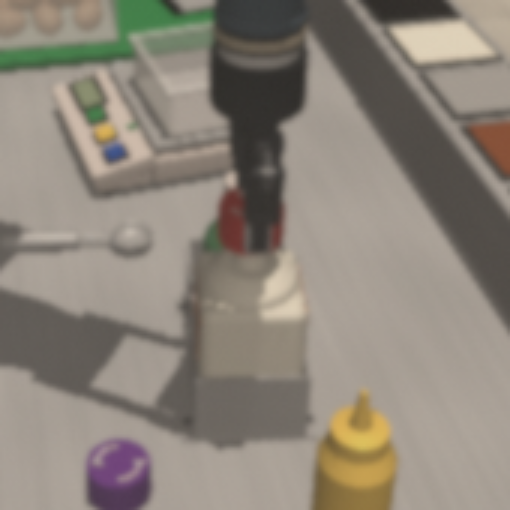

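The cap comes up with no pull, and the bottle is seated in the caddy. Lifting the rest of the way.

Request:
move_arm(deltas=[40,-10,0,0,0,0,0,40,-12,0,0,0,0,0,40,-15,0,0,0,0,0,40,-20,0,0,0,0,0,40,-13,0,0,0,0,0,40,0,0,0,0,0,0,40,0,0,0,0,0,0,40,0,0,0,0,0,0])

```text
t: 14.05
tcp_pos: [0.5813, -0.2751, 0.2587]
tool_rot: [-0.471, 0.527, 0.473, 0.526]
force: [0.3, 0.3, 0.3]
finger_gap: 0.62
```

Run:
```python
from h import *
from station import manip,viewer
st=manip.sense();print(st["t"],st["tcp_pos"],st["force"],st["finger_gap"]*85.4,np.abs(st["qd"]).max())
s=viewer.snapshot("side"); cv2.imwrite("pics/s13.png",cv2.resize(s["image"][120:320,230:430,::-1],None,fx=3,fy=3))
s=viewer.snapshot("wrist"); cv2.imwrite("pics/w13.png",s["image"][:,:,::-1])
m=mask(s,170,8,90); m=cv2.morphologyEx(m.astype(np.uint8),cv2.MORPH_CLOSE,np.ones((7,7)))
v,u=np.nonzero(m); P=atdepth(s,np.c_[u,v]); T=P[(P[:,2]>.29)&(P[:,2]<.31)]; print(T.mean(0), np.median(P,0))
```

```text
14.05 [ 0.581251   -0.27514574  0.25870875] [0.28822199 0.28989431 0.25829025] 52.93813750570337 0.007302226263010752
[ 0.57844412 -0.27502601  0.29076715] [ 0.57388138 -0.27438998  0.29045323]
```

View pics/s13.png

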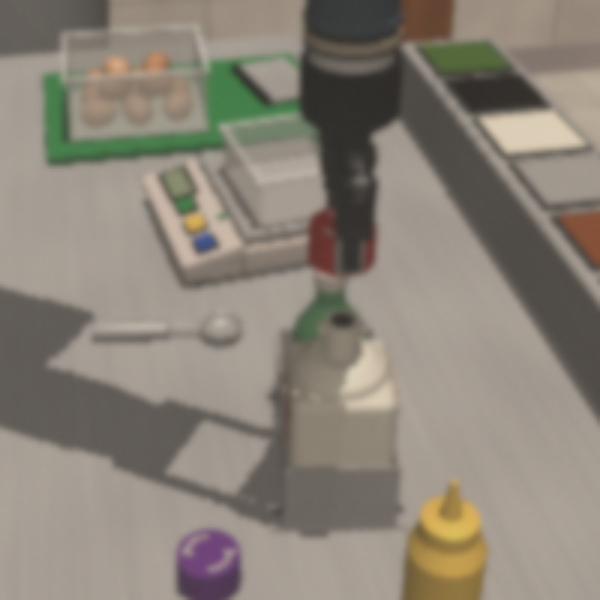

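View pics/w13.png

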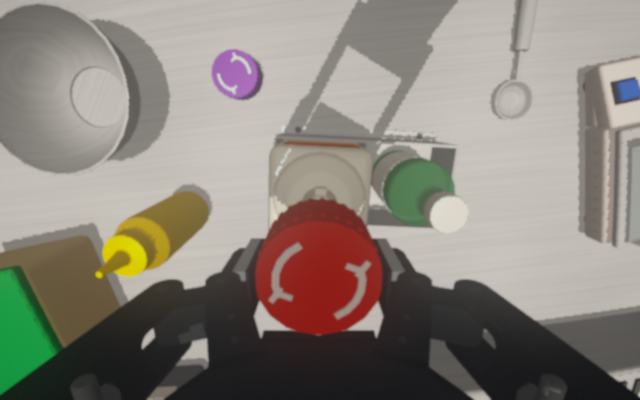

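The side view shows the open mouth at (343,320) with the red cap held level above it, at about (342,245). The cap's top is at z = 0.291, so its lower edge is about 62 mm above the mouth. The bottle, tub and other things are all in place.

```bash
python3 -c "
from station import job
print(job.sign_off())"
```

```text
the job is handed in; nothing more can be done
None
```

The job is done and handed in at about 14 s of the 64 s allowed; the hand-in gives no verdict.

- **Keys:** I pressed green ON, yellow UNIT and blue TARE one at a time with closed fingers. Each was pushed down to its stop (10 to 12 N on the wrist) and released before the next. I can't read the key travel directly, so that rests on the wrist force and the pictures.
- **Cap:** I gripped it at about 53 mm and pressed it down about 6.5 mm. It was turned anticlockwise 1.26 rad while pressed, then lifted off with no noticeable pull on the bottle.
- **Final state:**
  - The cap is held still and level, its lower edge about 62 mm above the mouth.
  - The tool is within about 2 mm of where the cap's axis stood. The last depth reading of the cap's top, partly hidden by the gripper, was about 4 mm off in x.
  - The bottle sits upright in its caddy, and the tub is on the scale. In the pictures everything else stands where it was.

Small disagreements along the way were about 4 mm between cameras on the cap's position and 1 to 3 mm of jitter in the measured tool position. Neither affected the result, and no check failed.

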